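# Lean the spirit level on the angle plate

### The job

Put the spirit level on the angle plate: lean it straight up the middle, top vial still facing up, with its foot on the base snug against the stop strip and its upper end resting against the upright, and let go of it. Leave the steel tube and the wooden batten lying where they are.

Things in the scene. Friction and masses are not known exactly. Their poses are not given: they have to be found in the camera images.
- level_mid (a point): Centre of the loose spirit level: aluminium box bar 260 long (x), 24 thick (y, grip across this), 46 high (z) mm, 0.25 to 0.5 kg, black end caps, green vial in the middle of its top, more vials in its sides. It stands on its 260 x 24 edge on the table (centre 23 mm up). z points up through the top vial. Its two ends are alike: either may be the foot.
- plate: Grey cast angle plate fixed to the table, 150 mm wide (y). Origin on the table; x points from stop to upright, z up. Base top z=12. Steel stop strip: x -120 to -104, top z=24, 120 wide. Upright: flat face at x=+104, top z=220. With the level's foot touching the stop and its upper end on the upright, it slopes 40.5 degrees from horizontal, centre at x -10, y 0, z 114 mm in this frame.
- tube_mid (a point): Centre of a loose square steel tube, 230 x 30 x 30 mm, lying on the table beside the level (not wanted; 15 mm up). x along its length.
- batten_mid (a point): Centre of a loose wooden batten, 270 x 44 x 18 mm, lying flat beside the level (not wanted; 9 mm up). x along its length. The level, tube and batten lie roughly parallel to the world x axis in any order, about 110 mm from centre to centre.

How it is judged:
By the outcome, as a careful person would: the job done as asked, in the order asked, and still so for the second after the job is handed in, with the robot touching nothing.
It also fails if it takes over 38 s, if anything falls off the work surface, if the arm or the gripper's body presses on something with over 40 N, if the wrist force passes 120 N, or if a joint passes its speed limit or range.

### The arm

A 6-joint arm with a two-finger parallel gripper is mounted at the origin on the work surface. World frame = base frame: x ahead of the robot, y to its left, z up, the work surface at z = 0. Lengths are in m, angles in rad, forces in N, time in s.
With the tool pointing down it reaches from about 0.25 to 0.725 m from the base axis. Payload 4 kg.
Tool frame: the origin (TCP) lies midway between the tips of the shut fingers; the grasp point (between the pads) lies 19 mm behind it; z points along the fingers, y is the line along which they close (so a half turn about z gives the same grasp; the last joint's range is limited). The gripper opens to 85 mm and grips with 20 to 120 N. Pads are 22 mm wide; open, the fingers measure 114 mm over their backs; the gripper's body (76 mm by 85 mm) begins 54 mm behind the grasp point. The pads swing forward as they close: fully open they stand 13 mm farther back than shut.
Start: joints at [-1.309, 0.241, 0.005, 1.335, 0, 1.571], TCP at [0.129, -0.483, 0.231] pointing down, gripper open.
Joint ranges: [-2.72, 2.72], [-1.05, 1.87], [-1.09, 1.28], [-1.99, 2.15], [-1.42, 1.44], [-3.14, 3.14]. Speed limits (rad/s): [2.79, 2.79, 3.14, 3.14, 3.14, 3.14].

### API

Orientations are given as a 3x3 rotation matrix whose columns are the frame's x, y, z axes.
In Python, from rig import manip gives the robot as it stands.
- The arm moves only by the tool jog_arm, never from a script. Its argument "deltas" is a list of rows, each a list of 7 numbers: the opening, from -1 (shut) to 1 (fully open), so that 0 is half open, then the shift along the tool's x, y, z in cm, then the turn, a rotation vector about the tool's x, y, z in degrees. In form: [[hand, x, y, z, wx, wy, wz], ...]. A call has exactly 8 rows; each row is the pose to reach, as a shift and turn from the pose commanded when the call began, along the tool's axes at that moment; what a row does not reach only later rows make up. A row lasts 1/8 s, in which the tool goes at most 62.5 mm and 10.7 degrees, less where a joint would pass 70% of its speed; a pose out of reach is approached as far as the arm can. A call with a gripper value outside its range is refused whole. The fingers move at their own pace and stop on an object; "newtons" is the grip in N (left out, the last holds). Time passes only in rows, so rows that repeat a pose let the fingers close, or fill a call up. It gives the time, the measured TCP pose, the force, the opening and the grip force at its end, in the units of the state.
- manip.sense(): the state, without advancing time (a new reading comes with each control period).
- manip.grab_frame(name): name is "scene" or "top"; returns (picture, depth): 384x512x3 uint8, red, green, blue; 384x512 float32, m along the optical axis (not along the pixel's ray), 0 where there is no reading.
- manip.camera_info(name): a dict with "intrinsics" (3x3 intrinsics, pixels), "view" (4x4, takes a point from world to camera coordinates). Camera axes: x right, y down, z forward; pixel columns grow to the right and rows downward; lengths in m; the calibration is good to about 2 mm. A picture is of the moment at which its call begins. camera_info takes no time and is no camera call.
- manip.finish_job(): hands the job in; it is judged then, once.
Trained networks look in the newest picture that a camera, given by its name, has taken for a name from the list of things; names that differ only in an ending like _2 or _b are one class to them, and where a whole thing is asked for, a point or a joint stands for the part that bears it (a point fixed in the world has none). Each returns a list of dicts, best first, with "p" (0 to 1); they miss things now and then, are a little off and sometimes report something else, mostly with a low value. They report only what shows in the picture. A call takes as long as a camera call.
- manip.search_frame(camera, label): "xy" ([column, row] in pixels, amid what is visible of it).
- manip.masks_of(camera, label): "mask" (384x512 bool, what is visible of it) and "xy" ([column, row] in pixels, amid what is visible of it).
- manip.tip_of(camera, label): "xy" ([column, row] in pixels: a listed point, or the origin of a listed thing).
The state is a dict: "time": time; "qpos": joint angles; "joint_vel": joint speeds; "effort": joint torques, N m; "tool_pos": TCP position; "tcp_rot": TCP orientation; "ft_force": force on the tool from outside, world axes, zero at the start; "torque": the same for the moment, N m; "width": finger opening in m; "gripper_force": force on a finger pad.
Only numpy, scipy, OpenCV 4.12 (cv2) and the standard library are available. Lean on these libraries where they do the work, as an engineer would, in place of code of your own. Each camera call takes 0.05 s, during which the arm holds its last target. There are 200 camera calls.

## Working session

There is one attempt and no reset: what is moved stays moved. The work goes in short steps, Python scripts to look and compute and a tool call to move; the robot and the scene stay as the last step left them, time stands still between calls to the robot, and variables do not carry over. Pictures are saved under pics/ and viewed, at most 10 in all, crops included, and the job is handed in when it is done.

Besides the shell and the picture viewer there is one more tool, called after "Request:" as name(argument=value, ...) on one line, values as JSON. jog_arm: Moves the arm, as the interface text tells. Its arguments: {"type":"object","properties":{"deltas":{"type":"array","items":{"type":"array","items":{"type":"number"}}},"newtons":{"type":"number"}},"required":["deltas"]}

```bash
mkdir -p pics; cat > h.py <<'E'
import numpy as np, cv2
from rig import manip
def info(c):
    i=manip.camera_info(c); return np.array(i["intrinsics"]),np.array(i["view"])
def world(c,uv,d):
    K,V=info(c); uv=np.atleast_2d(uv).astype(float); d=np.atleast_1d(d)
    p=np.c_[(uv-[K[0,2],K[1,2]])/[K[0,0],K[1,1]],np.ones(len(uv))]*d[:,None]
    return (p-V[:3,3])@V[:3,:3]
def maskpts(c,m,D):
    r,q=np.nonzero(m&(D>0)); return world(c,np.c_[q,r],D[r,q])
E
python3 - <<'E'
from h import *
ims=[]
for c in("scene","top"):
    im,D=manip.grab_frame(c); ims.append(im)
    print(c,np.round(-info(c)[1][:3,:3].T@info(c)[1][:3,3],2))
    for l in("level_mid","plate","tube_mid","batten_mid"):
        for m in manip.masks_of(c,l)[:2]:
            P=maskpts(c,m["mask"],D)
            if len(P)<20: continue
            zt=np.percentile(P[:,2],90); T=P[P[:,2]>zt-.006] if l!="plate" else P
            (cx,cy),(w,h),a=cv2.minAreaRect((T[:,:2]*1000).astype(np.float32))
            print(l,round(m["p"],2),np.round(m["xy"]),len(P),"zt",round(zt,3),"rect",np.round([cx,cy,w,h,a],1),"med",np.round(np.median(T,0),3))
        t=manip.tip_of(c,l)[:2]; print("  tip",[(np.round(x["xy"]),round(x["p"],2)) for x in t])
for n,i in zip("ab",ims): cv2.imwrite(f"pics/{n}.png",i[...,::-1])
cv2.imwrite("pics/ab.png",cv2.resize(np.vstack(ims)[...,::-1],None,fx=.78,fy=.78))
print(manip.sense())
E
```

```text
scene [ 0.84 -0.51  0.78]
level_mid 0.68 [159. 329.] 3439 zt 0.048 rect [ 536.4 -367.2   24.4  262.4   88.8] med [ 0.55  -0.368  0.047]
  tip [(array([158., 324.]), 0.92)]
plate 0.87 [346. 114.] 12328 zt 0.194 rect [494.9 287.7 240.5 600.1  12.4] med [0.536 0.225 0.024]
  tip [(array([318., 144.]), 0.82)]
tube_mid 0.9 [201. 273.] 2922 zt 0.032 rect [ 528.  -255.8  230.3   31.9   10.1] med [ 0.536 -0.256  0.031]
  tip [(array([199., 273.]), 0.87)]
batten_mid 0.95 [228. 218.] 3452 zt 0.021 rect [ 492.5 -138.3  270.4   47.3    8. ] med [ 0.5   -0.139  0.019]
  tip []
top [ 0.48 -0.12  0.89]
level_mid 0.93 [379. 182.] 2267 zt 0.048 rect [ 536.  -367.4   25.8  258.3   88.9] med [ 0.534 -0.367  0.046]
  tip [(array([376., 180.]), 0.8)]
plate 0.94 [105. 191.] 13027 zt 0.201 rect [530.  187.4 369.3 159.9  79.8] med [0.524 0.194 0.013]
  tip [(array([137., 194.]), 0.9)]
tube_mid 0.97 [322. 188.] 1781 zt 0.032 rect [ 526.  -256.7  227.7   30.7   10.1] med [ 0.523 -0.257  0.03 ]
  tip [(array([320., 188.]), 0.66)]
batten_mid 0.77 [264. 207.] 2849 zt 0.02 rect [ 490.4 -138.8  269.7   44.     8.4
[... 161 characters left out ...]

       -5.35321191e-06,  1.57079053e+00]), 'joint_vel': array([ 0.00043644,  0.00010694,  0.00084905, -0.00063091,  0.00256363,
        0.00091566]), 'effort': array([ 3.88525032e-04, -3.72198558e+01,  2.52691877e+01,  1.02159061e-03,
       -6.24151721e-05,  6.50211575e-06]), 'tool_pos': array([ 0.12941552, -0.48297258,  0.23133412]), 'tcp_rot': array([[ 9.65921782e-01,  2.58834139e-01,  1.11159865e-05],
       [ 2.58834139e-01, -9.65921780e-01, -6.21662597e-05],
       [-5.35357685e-06,  6.29249411e-05, -9.99999998e-01]]), 'ft_force': array([-0.42810663, -0.1006106 , -0.44574633]), 'torque': array([-0.01614618, -0.0358575 , -0.07365902]), 'gripper_force': 0.0, 'width': 0.0852545659280118}
```

View pics/ab.png

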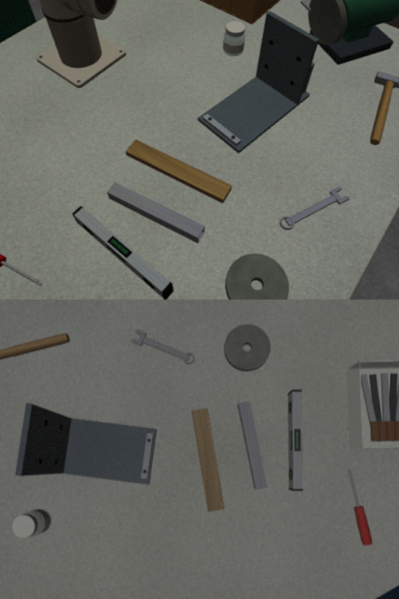

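Scene view: the level lies lowest-left with its green vial at about (119,245) of the composite. The tube and batten are beyond it, and the plate is at about (255,95). In the top view (lower half), the stop strip is at about (148,455) and the upright at about (45,440), so plate x points roughly along world +y. Next I'll fit the plate pose.

```bash
cat > plate.py <<'E'
from h import *
A=[]
for c in("top","scene"):
    im,D=manip.grab_frame(c); m=manip.masks_of(c,"plate")[0]["mask"]
    m=cv2.erode(m.astype(np.uint8),np.ones((3,3)))>0
    P=maskpts(c,m,D)*1000; P=P[(P[:,0]>350)&(P[:,0]<700)&(P[:,1]>0)&(P[:,1]<330)]
    u=np.array([np.cos(np.radians(82)),np.sin(np.radians(82))])
    F=P[(P[:,2]>50)&(P[:,2]<200)]
    for _ in range(8):   # front face: robust line fit in xy
        g=cv2.fitLine(F[:,:2].astype(np.float32),cv2.DIST_HUBER,0,.01,.01).ravel()
        n=np.array([-g[1],g[0]]); n*=np.sign(n@u); e=(F[:,:2]-g[2:])@n; F=F[abs(e)<max(3,1.5*e.std())]
    S=P[(P[:,2]>20)&(P[:,2]<32)]; S=S[(S[:,:2]-g[2:])@n<-190]
    B=P[(P[:,2]>6)&(P[:,2]<19)]
    print(c,len(F),"yaw n",np.degrees(np.arctan2(n[1],n[0])),"face off",g[2:]@n,"baseZ",np.median(B[:,2]))
    for nm,Q in(("stop",S),("base",B)):
        r=cv2.minAreaRect(Q[:,:2].astype(np.float32)); print(nm,len(Q),np.round(r[0],1),np.round(r[1],1),round(r[2],2))
        t=np.array([-n[1],n[0]]); x=Q[:,:2]@n-g[2:]@n+104; y=Q[:,:2]@t
        print("  x range",np.percentile(x,[1,50,99]).round(1),"y range",np.percentile(y,[1,50,99]).round(1),"z",np.median(Q[:,2]).round(1))
    yc=(np.percentile(S[:,:2]@t,1)+np.percentile(S[:,:2]@t,99))/2
    print("origin",np.round((g[2:]@n-104)*n+yc*t,1))
E
python3 plate.py
```

```text
top 3135 yaw n 81.657906 face off 309.65848 baseZ 11.696402414203003
stop 466 [503.   20.6] [ 16.8 119.6] 82.02
  x range [-120.3 -112.5 -104.4] y range [-553.3 -493.8 -436.2] z 23.7
base 7308 [518.1 121.9] [230.8 148.4] 81.57
  x range [-122.6   -2.7  103.9] y range [-567.  -494.8 -423.1] z 11.7
origin [519.3 131.7]
scene 3848 yaw n 81.55435 face off 311.953 baseZ 13.400646889114919
stop 460 [505.   21.3] [ 18.8 121.5] 81.4
  x range [-121.6 -114.1 -104. ] y range [-556.4 -498.6 -436.9] z 25.1
base 5549 [525.4 148.4] [285.6 148.1] 81.64
  x range [-124.2   -6.8  132.1] y range [-570.6 -504.2 -426.8] z 13.4
origin [521.8 132.7]
```

```bash
cat >> h.py <<'E'
from scipy.spatial.transform import Rotation as Ro
def delta(p,R,s=None,frm=None):
    s=s or manip.sense(); p0,R0=frm if frm else (s["tool_pos"],s["tcp_rot"])
    return np.round(np.r_[R0.T@(np.array(p)-p0)*100,Ro.from_matrix(R0.T@R).as_rotvec(degrees=True)],2)
def down(yawy): # tool z down, tool y at yaw
    a=np.radians(yawy); y=np.array([np.cos(a),np.sin(a),0]); z=np.array([0,0,-1.]); return np.c_[np.cross(y,z),y,z]
E
python3 -c "
from h import *
print(delta([.536,-.367,.11],down(-91.2)),delta([.536,-.367,.01],down(-91.2)))"
```

```text
[42.27 -0.67 12.13 -0.    0.   16.2 ] [42.27 -0.67 22.13 -0.    0.   16.2 ]
```

Request:
jog_arm(deltas=[[1,6,-0.1,1,0,0,3],[1,12,-0.2,3,0,0,6],[1,18,-0.3,5,0,0,9],[1,24,-0.4,7,0,0,12],[1,30,-0.5,9,0,0,16.2],[1,36,-0.6,11,0,0,16.2],[1,42.3,-0.7,12.1,0,0,16.2],[1,42.3,-0.7,12.1,0,0,16.2]], newtons=70)

```text
time: 2.1
tool_pos: [0.5394, -0.364, 0.1078]
tcp_rot: [[1.0, -0.015, -0.001], [-0.015, -1.0, 0.002], [-0.001, -0.002, -1.0]]
ft_force: [-0.3, -0.3, -0.2]
width: 0.0852
gripper_force: 0.0
```

```bash
python3 -c "
from h import *
s=manip.sense();print(s['time'],s['qpos'].round(3),s['tool_pos'].round(4))
print(delta([.536,-.367,.01],down(-91.2)))
im,D=manip.grab_frame('scene'); cv2.imwrite('pics/c.png',cv2.resize(im[200:,50:350,::-1],None,fx=2,fy=2))"
```

```text
2.1 [-5.940e-01  6.110e-01  2.470e-01  1.208e+00  1.000e-03  2.563e+00] [ 0.5394 -0.364   0.1078]
[-0.32  0.32  9.78 -0.1   0.07  0.31]
```

View pics/c.png

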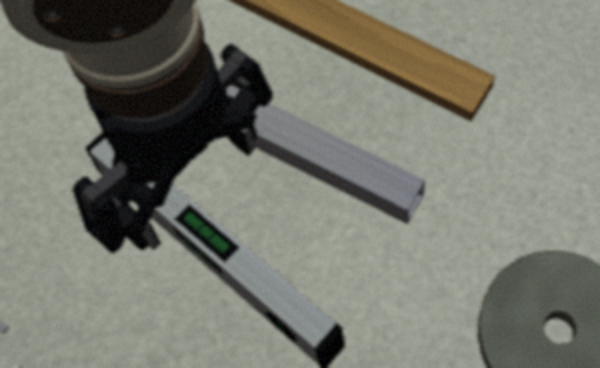

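The crop shows the open fingers straddling the level near its vial, around (205,230), clear of the tube. I'll descend and grip.

Request:
jog_arm(deltas=[[1,0,0,4,0,0,0],[1,0,0,7,0,0,0],[1,0,0,9,0,0,0],[1,0,0,10,0,0,0],[1,0,0,10,0,0,0],[-1,0,0,10,0,0,0],[-1,0,0,10,0,0,0],[-1,0,0,10,0,0,0]])

```text
time: 3.15
tool_pos: [0.5366, -0.367, 0.0111]
tcp_rot: [[1.0, -0.021, 0.001], [-0.021, -1.0, -0.001], [0.001, 0.001, -1.0]]
ft_force: [-1.0, -0.5, 0.2]
width: 0.0319
gripper_force: 0.0
```

Request:
jog_arm(deltas=[[-1,0,0,0,0,0,0],[-1,0,0,0,0,0,0],[-1,0,0,0,0,0,0],[-1,0,0,0,0,0,0],[-1,0,0,-2,0,0,0],[-1,0,0,-5,0,0,0],[-1,0,0,-8,0,0,0],[-1,0,0,-8,0,0,0]])

```text
time: 4.15
tool_pos: [0.5373, -0.3673, 0.0916]
tcp_rot: [[1.0, -0.021, 0.003], [-0.021, -1.0, -0.002], [0.003, 0.002, -1.0]]
ft_force: [0.5, -0.1, -3.6]
width: 0.0231
gripper_force: 69.0
```

```bash
cat >> h.py <<'E'
from scipy.spatial.transform import Slerp
O=np.array([.5205,.132,0]); YAW=np.radians(81.6)
RP=np.array([[np.cos(YAW),-np.sin(YAW),0],[np.sin(YAW),np.cos(YAW),0],[0,0,1.]])
def goal(x0,zb,th,off=np.array([0,0,-.0128])):
    """TCP pose for foot's lower corner at plate (x0,0,zb) mm, slope th deg"""
    t=np.radians(th); c,s=np.cos(t),np.sin(t)
    cen=np.array([x0+130*c-23*s,0,zb+130*s+23*c])/1000
    R=RP@np.array([[c,0,s],[0,-1,0],[s,0,-c]])
    return O+RP@cen-R@off,R
E
python3 - <<'E'
from h import *
s=manip.sense(); R0=s["tcp_rot"]; p0=s["tool_pos"]
pg,Rg=goal(-87,92,45)
sl=Slerp([0,1],Ro.from_matrix([R0,Rg])); print(Ro.from_matrix(R0.T@Rg).magnitude()*57.3,pg)
pm=np.array([.54,-.12,.32]); Rm=sl(.5).as_matrix()
for k in range(1,9):
    f=min(1,k/7); p=np.array([.538+.002*f,-.367+.247*f**1.3,.09+.23*min(1,f*1.4)])
    print(k,delta(p,sl(.5*f).as_matrix()))
for k in range(1,9):
    f=min(1,k/7); print(k,delta(pm+(pg-pm)*f,sl(.5+.5*f).as_matrix(),frm=(pm,Rm)))
E
```

```text
92.22891967535786 [0.52016567 0.12973594 0.19113637]
1 [ 0.07 -1.99 -4.44  2.33  2.62 -5.58]
2 [  0.05  -4.86  -9.05   4.65   5.24 -11.16]
3 [  0.02  -8.22 -13.65   6.98   7.86 -16.74]
4 [-1.000e-02 -1.193e+01 -1.826e+01  9.300e+00  1.048e+01 -2.231e+01]
5 [ -0.05 -15.94 -22.86  11.63  13.1  -27.89]
6 [ -0.11 -20.2  -22.87  13.96  15.72 -33.47]
7 [ -0.18 -24.69 -22.88  16.28  18.33 -39.05]
8 [ -0.18 -24.69 -22.88  16.28  18.33 -39.05]
1 [ 1.06 -2.6   2.88  2.33  2.62 -5.58]
2 [  2.12  -5.21   5.76   4.65   5.24 -11.16]
3 [  3.19  -7.81   8.64   6.98   7.86 -16.74]
4 [  4.25 -10.41  11.52   9.3   10.48 -22.31]
5 [  5.31 -13.02  14.4   11.63  13.1  -27.89]
6 [  6.37 -15.62  17.28  13.96  15.72 -33.47]
7 [  7.44 -18.22  20.16  16.28  18.33 -39.05]
8 [  7.44 -18.22  20.16  16.28  18.33 -39.05]
```

Request:
jog_arm(deltas=[[-1,0,-2,-4.4,2.3,2.6,-5.6],[-1,0,-4.9,-9,4.6,5.2,-11.2],[-1,0,-8.2,-13.6,7,7.9,-16.7],[-1,0,-11.9,-18,9.3,10.5,-22.3],[-1,0,-15.9,-22,11.6,13.1,-27.9],[-1,-0.1,-20.2,-22.9,14,15.7,-33.5],[-1,-0.2,-24.7,-22.9,16.3,18.3,-39],[-1,-0.2,-24.7,-22.9,16.3,18.3,-39]])

```text
time: 5.15
tool_pos: [0.5378, -0.1175, 0.3165]
tcp_rot: [[0.744, 0.638, 0.196], [0.553, -0.754, 0.356], [0.375, -0.157, -0.914]]
ft_force: [-0.1, -0.7, -2.7]
width: 0.0234
gripper_force: 69.7
```

```bash
python3 -c "
from h import *
s=manip.sense();print(s['time'],s['qpos'].round(2),s['tool_pos'].round(3),s['width'])
print(delta(*goal(-87,92,45)))"
```

```text
5.15 [-0.44  0.28  0.21  1.47  0.42  2.04] [ 0.538 -0.118  0.317] 0.02344866992583958
[  7.65 -17.8   19.91  15.76  18.4  -39.29]
```

Request:
jog_arm(deltas=[[-1,1.1,-2.6,2.9,2.3,2.6,-5.6],[-1,2.1,-5.2,5.8,4.6,5.2,-11.2],[-1,3.2,-7.8,8.6,7,7.9,-16.7],[-1,4.2,-10.4,11.5,9.3,10.5,-22.3],[-1,5.3,-13,14.4,11.6,13.1,-27.9],[-1,6.4,-15.6,17.3,14,15.7,-33.5],[-1,7.4,-18.2,20.2,16.2,18.3,-39],[-1,7.4,-18.2,20.2,16.2,18.3,-39]])

```text
time: 6.15
tool_pos: [0.5166, 0.1309, 0.1858]
tcp_rot: [[0.113, 0.989, 0.095], [0.699, -0.147, 0.699], [0.706, -0.012, -0.708]]
ft_force: [0.6, -0.5, -3.6]
width: 0.0234
gripper_force: 69.8
```

Request:
jog_arm(deltas=[[-1,0,0,0,0,0,0],[-1,0,0,0,0,0,0],[-1,0,0,0,0,0,0],[-1,0,0,0,0,0,0],[-1,0,0,0,0,0,0],[-1,0,0,0,0,0,0],[-1,0,0,0,0,0,0],[-1,0,0,0,0,0,0]])

```text
time: 7.15
tool_pos: [0.5192, 0.13, 0.1904]
tcp_rot: [[0.107, 0.989, 0.102], [0.699, -0.148, 0.7], [0.707, -0.003, -0.707]]
ft_force: [-0.4, -0.3, -3.1]
width: 0.0231
gripper_force: 69.8
```

```bash
cat > look.py <<'E'
import sys
from h import *
s=manip.sense();print(s['time'],s['qpos'].round(2),s['tool_pos'].round(4),s['ft_force'].round(1))
ims=[]
for c in("scene","top"):
    im,D=manip.grab_frame(c); ims.append(im)
    for m in manip.masks_of(c,"level_mid")[:1]:
        P=(maskpts(c,cv2.erode(m["mask"].astype(np.uint8),np.ones((2,2)))>0,D)-O)@RP*1000
        if len(P)<30: continue
        t=np.arctan2(s["tcp_rot"][2,0],np.hypot(*s["tcp_rot"][:2,0])); R=RP.T@s["tcp_rot"]
        L=P@R; k=abs(L[:,1]-np.median(L[:,1]))<20; L=L[k]; 
        print(c,round(m["p"],2),len(L),"slope cmd",np.degrees(t).round(1),"along",np.percentile(L[:,0],[1,99]).round(1),"lat",np.percentile(L[:,1],[2,50,98]).round(1),"top",np.percentile(L[:,2],[2,10,50]).round(1))
        T=L[abs(L[:,2]-np.percentile(L[:,2],10))<6]; a=np.polyfit(T[:,0],T[:,2],1)[0]; b=np.polyfit(T[:,0],T[:,1],1)[0]
        print("   extra pitch deg",np.degrees(a).round(2),"yaw",np.degrees(b).round(2)," expected end/top centre from TCP:",((s["tool_pos"]-O)@RP*1000@R).round(1))
if len(sys.argv)>1: cv2.imwrite(sys.argv[1],np.hstack([cv2.resize(ims[0][20:200,230:430,::-1],(400,360)),cv2.resize(ims[1][100:280,20:220,::-1],(400,360))]))
E
python3 look.py pics/d.png; python3 -c "
from h import *
print(delta(*goal(-87,15,45)),delta(*goal(-92,12,44)))"
```

```text
7.15 [-0.17  0.33 -0.23  1.03  0.79  1.54] [0.5192 0.13   0.1904] [-0.4 -0.3 -3.1]
scene 0.89 2926 slope cmd 45.0 along [  6.8 261.1] lat [-8.1 10.7 13.1] top [-174.2 -172.9 -169.1]
   extra pitch deg 0.05 yaw 0.06  expected end/top centre from TCP: [ 133.2   -1.6 -136.1]
top 0.63 1571 slope cmd 45.0 along [125.3 262.1] lat [-14.   -2.7   8.4] top [-174.5 -172.8 -171.2]
   extra pitch deg 0.37 yaw -0.34  expected end/top centre from TCP: [ 133.2   -1.6 -136.1]
[-5.41  0.12  5.38 -0.05 -0.02 -0.24] [-5.96  0.13  5.46 -0.06 -1.02 -0.24]
```

View pics/d.png

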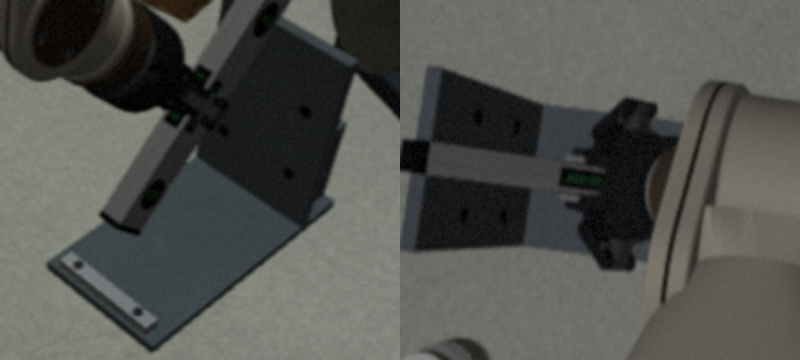

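The crops show the level held square at about 45°, foot at about (120,225) above the base and clear of the stop strip, with the vial facing up. I'll lower it.

Request:
jog_arm(deltas=[[-1,-1,0,1,0,0,0],[-1,-2,0,2,0,0,-0.2],[-1,-3,0.1,3,0,0,-0.2],[-1,-4,0.1,4,0,0,-0.2],[-1,-4.8,0.1,4.8,0,0,-0.2],[-1,-5.2,0.1,5.2,0,0,-0.2],[-1,-5.4,0.1,5.4,0,0,-0.2],[-1,-5.4,0.1,5.4,0,0,-0.2]])

```text
time: 8.35
tool_pos: [0.5201, 0.1299, 0.1142]
tcp_rot: [[0.104, 0.989, 0.103], [0.699, -0.146, 0.7], [0.707, -0.001, -0.707]]
ft_force: [0.3, 0.2, -3.1]
width: 0.0227
gripper_force: 69.9
```

```bash
python3 look.py pics/e.png; python3 -c "
from h import *
for g in((-87,12,45),(-91,12,44),(-92.5,12,43),(-93,12,42),(-93.5,12,41)): print(g,delta(*goal(*g)))"
```

```text
8.35 [-0.17  0.43 -0.32  0.85  0.79  1.54] [0.5201 0.1299 0.1142] [ 0.3  0.2 -3.1]
scene 0.71 2444 slope cmd 45.0 along [-46.7 206.6] lat [-6.9 12.  14.6] top [-120.4 -119.2 -115.6]
   extra pitch deg -0.0 yaw 0.05  expected end/top centre from TCP: [ 79.3  -0.1 -82.2]
top 0.7 1102 slope cmd 45.0 along [ 71.6 208.6] lat [-11.7  -1.3   8.6] top [-120.4 -119.3 -117.6]
   extra pitch deg 0.39 yaw -0.32  expected end/top centre from TCP: [ 79.3  -0.1 -82.2]
(-87, 12, 45) [-0.25 -0.01  0.23 -0.   -0.02  0.01]
(-91, 12, 44) [-0.52 -0.01  0.17 -0.   -1.02  0.01]
(-92.5, 12, 43) [-0.61 -0.01  0.29 -0.   -2.02  0.01]
(-93, 12, 42) [-0.64 -0.01  0.48 -0.   -3.02  0.01]
(-93.5, 12, 41) [-0.67 -0.01  0.68 -0.   -4.02  0.01]
```

View pics/e.png

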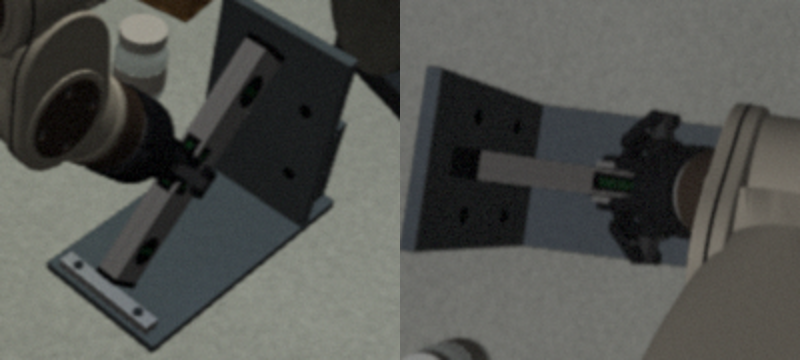

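The foot is just inside the stop at about (120,275) in the left crop, with the upper end short of the upright. I'll ease it down and back toward the stop.

Request:
jog_arm(deltas=[[-1,-0.1,0,0.1,0,0,0],[-1,-0.2,0,0.2,0,0,0],[-1,-0.25,0,0.22,0,0,0],[-1,-0.35,0,0.2,0,-0.4,0],[-1,-0.45,0,0.18,0,-0.8,0],[-1,-0.52,0,0.17,0,-1,0],[-1,-0.52,0,0.17,0,-1,0],[-1,-0.52,0,0.17,0,-1,0]])

```text
time: 9.55
tool_pos: [0.5202, 0.128, 0.1101]
tcp_rot: [[0.104, 0.989, 0.102], [0.71, -0.146, 0.689], [0.696, 0.001, -0.718]]
ft_force: [0.5, 4.5, 5.2]
width: 0.0232
gripper_force: 70.4
```

```bash
python3 look.py; python3 -c "
from h import *
for g in((-92.5,12,43),(-93,12,42),(-93.5,12,41)): print(g,delta(*goal(*g)))"
```

```text
9.55 [-0.16  0.43 -0.32  0.84  0.77  1.55] [0.5202 0.128  0.1101] [0.5 4.5 5.2]
top 0.67 1128 slope cmd 44.1 along [ 65.1 202.8] lat [-11.4  -1.2   9.2] top [-120.  -118.7 -116.9]
   extra pitch deg 0.47 yaw -0.04  expected end/top centre from TCP: [ 73.7   0.4 -81.8]
(-92.5, 12, 43) [-0.16 -0.03  0.12  0.   -1.12  0.04]
(-93, 12, 42) [-0.18 -0.03  0.31  0.   -2.12  0.04]
(-93.5, 12, 41) [-0.21 -0.03  0.5   0.   -3.12  0.04]
```

Light contact with both base and stop. Now I'll pitch it down about the foot.

Request:
jog_arm(deltas=[[-1,0,0,0.1,0,-0.5,0],[-1,-0.01,0,0.2,0,-1,0],[-1,-0.02,0,0.3,0,-1.5,0],[-1,-0.03,0,0.4,0,-2,0],[-1,-0.04,0,0.5,0,-2.5,0],[-1,-0.05,0,0.58,0,-2.9,0],[-1,-0.05,0,0.58,0,-2.9,0],[-1,-0.05,0,0.58,0,-2.9,0]])

```text
time: 10.75
tool_pos: [0.5208, 0.1317, 0.1056]
tcp_rot: [[0.109, 0.989, 0.096], [0.744, -0.146, 0.652], [0.659, 0.001, -0.752]]
ft_force: [0.3, 4.3, 5.2]
width: 0.0229
gripper_force: 70.6
```

```bash
python3 look.py pics/f.png; python3 -c "
from h import *
print(delta(*goal(-93.7,12,40.5)), manip.sense()['torque'])"
```

```text
10.75 [-0.13  0.42 -0.32  0.82  0.72  1.59] [0.5208 0.1317 0.1056] [0.3 4.3 5.2]
scene 0.66 2424 slope cmd 41.2 along [-56.9 197.7] lat [-6.3 12.5 15.1] top [-118.  -116.6 -112.8]
   extra pitch deg 0.14 yaw -0.06  expected end/top centre from TCP: [ 69.4   0.4 -79.6]
top 0.86 1153 slope cmd 41.2 along [ 65.  198.3] lat [-12.3  -1.1   9.8] top [-117.7 -116.5 -114.6]
   extra pitch deg 0.54 yaw -0.09  expected end/top centre from TCP: [ 69.4   0.4 -79.6]
[-0.18 -0.03  0.03  0.   -0.73  0.05] [ 0.49936801 -0.00559101 -0.01689103]
```

View pics/f.png

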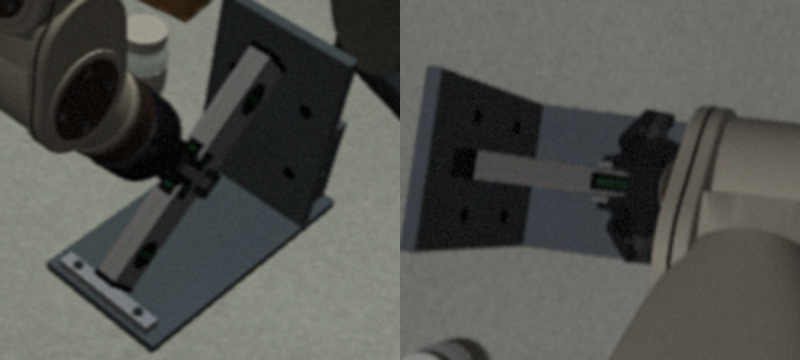

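The foot is at the stop (about (115,285) in the left crop), with the upper end nearly touching the upright. One more degree should bring it to the upright.

Request:
jog_arm(deltas=[[-1,-0.01,0,0.05,0,-0.25,0],[-1,-0.02,0,0.1,0,-0.5,0],[-1,-0.03,0,0.15,0,-0.75,0],[-1,-0.03,0,0.2,0,-1,0],[-1,-0.04,0,0.22,0,-1.1,0],[-1,-0.04,0,0.22,0,-1.1,0],[-1,-0.04,0,0.22,0,-1.1,0],[-1,-0.04,0,0.22,0,-1.1,0]])

```text
time: 11.95
tool_pos: [0.5209, 0.1317, 0.1049]
tcp_rot: [[0.113, 0.989, 0.096], [0.756, -0.148, 0.638], [0.645, 0.001, -0.764]]
ft_force: [-5.1, -6.3, 15.0]
width: 0.0233
gripper_force: 72.8
```

```bash
python3 look.py; python3 -c "
from h import *
print(manip.sense()['torque'])"
```

```text
11.95 [-0.13  0.41 -0.32  0.82  0.7   1.6 ] [0.5209 0.1317 0.1049] [-5.1 -6.3 15. ]
scene 0.75 2310 slope cmd 40.2 along [-57.5 194.3] lat [-5.5 12.7 15.2] top [-119.2 -117.7 -113.1]
   extra pitch deg -0.66 yaw 0.3  expected end/top centre from TCP: [ 67.5   0.6 -80.3]
[0.99833121 0.60126529 0.67227585]
```

Contact with the upright is felt. I'll release and back straight off.

Request:
jog_arm(deltas=[[-0.2,0,0,0,0,0,0],[0,0,0,0,0,0,0],[0.4,0,0,0,0,0,0],[0.6,0,0,0,0,0,0],[0.6,0,0,-1,0,0,0],[0.6,0,0,-3,0,0,0],[0.6,0,0,-6,0,0,0],[0.6,0,0,-10,0,0,0]])

```text
time: 13.15
tool_pos: [0.5103, 0.0682, 0.18]
tcp_rot: [[0.112, 0.989, 0.092], [0.758, -0.145, 0.636], [0.643, -0.002, -0.766]]
ft_force: [0.7, -0.6, 0.3]
width: 0.068
gripper_force: 0.0
```

Request:
jog_arm(deltas=[[0.6,0,0,-3,0,0,0],[0.6,0,0,-6,0,0,0],[0.6,0,0,-9,0,0,0],[0.6,0,0,-12,0,0,0],[0.6,0,0,-15,0,0,0],[0.6,0,0,-15,0,0,0],[0.6,0,0,-15,0,0,0],[0.6,0,0,-15,0,0,0]])

```text
time: 14.15
tool_pos: [0.4965, -0.0261, 0.2933]
tcp_rot: [[0.113, 0.989, 0.091], [0.757, -0.145, 0.637], [0.643, -0.003, -0.765]]
ft_force: [-0.3, 0.6, 0.3]
width: 0.0679
gripper_force: 0.0
```

```bash
sed -i 's/R=RP.T@s\["tcp_rot"\]/R=RP.T@goal(-93.7,12,40.5)[1]/' look.py; python3 look.py pics/g.png; python3 -c "
from h import *
p,R=goal(-93.7,12,40.5); print('ideal along/lat/top', (((p-O)@RP)@(RP.T@R)*1000-[0,0,12.8+23]).round(1))"
```

```text
14.15 [-0.44  0.33  0.09  1.58  0.66  1.2 ] [ 0.4965 -0.0261  0.2933] [-0.3  0.6  0.3]
scene 0.86 2688 slope cmd 40.0 along [-60.  193.5] lat [-5.6 12.6 15.2] top [-119.  -117.4 -113.7]
   extra pitch deg 0.0 yaw -0.03  expected end/top centre from TCP: [  68.9   -0.7 -326.9]
top 0.77 1862 slope cmd 40.0 along [-62.8 196.1] lat [-12.   -0.7  10.4] top [-118.4 -117.3 -115.5]
   extra pitch deg 0.13 yaw -0.07  expected end/top centre from TCP: [  68.9   -0.7 -326.9]
ideal along/lat/top [  66.5    0.  -116. ]
```

View pics/g.png

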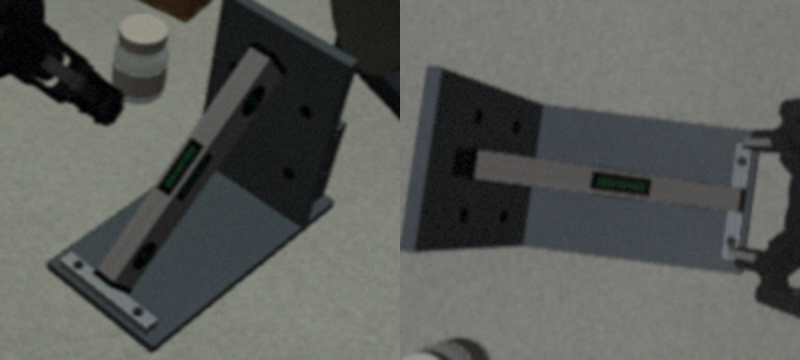

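The level rests on stop and upright, centred within about 1 mm, slope as specified, vial up, and the gripper is clear.

```bash
python3 -c "
from rig import manip
print(manip.finish_job())"
```

```text
the job is handed in; nothing more can be done
None
```

The spirit level leans up the middle of the angle plate, vial up, foot against the stop strip and upper end on the upright, with the gripper clear and the tube and batten never gripped or approached; I handed the job in at about 14 s.

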